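# Make up the three-soap gift box and shut it

### The arm

A 6-joint arm with a two-finger parallel gripper is mounted at the origin on a cart in front of the work surface, level with it; the furniture and walls round the work are solid. World frame = base frame: x ahead of the robot, y to its left, z up, the work surface at z = 0. Lengths are in m, angles in degrees, forces in N, time in s.
With the tool pointing down it reaches from about 0.3 to 0.75 m from the base axis. Payload 8.5 kg.
Tool frame: the origin (TCP) lies at the very end of the fingers, on their centre line; the grasp point (between the pads) lies 19 mm behind it (env.tcp_to_grasp is the distance from the TCP to the grasp point, in m); z points along the fingers, y is the line along which they close (so a half turn about z gives the same grasp; the last joint's range is limited). The gripper opens to 85 mm and grips with 20 to 120 N. Pads are 22 mm wide; open, the fingers measure 114 mm over their backs; the gripper's body (76 mm by 85 mm) begins 54 mm behind the grasp point. The pads swing forward as they close: fully open they stand 13 mm farther back than shut.
Start: joints at [-84.815, 21.807, 74.336, -0, 83.858, -12.336], TCP at [0.166, -0.524, 0.231] pointing down, gripper open.
Joint ranges: [-178.18, 178.18], [-50.72, 133.34], [12.68, 142.11], [-81.47, 261.47], [9.98, 163.14], [-165.26, 165.26]. Speed limits (degrees/s): [136.94, 136.94, 180, 180, 180, 180].

### API

Orientations are given as a 3x3 rotation matrix whose columns are the frame's x, y, z axes.
In Python, from rig import status, get_image, env gives the robot as it stands.
- The arm moves only by the shell command python3 -m handwheel 'ROWS' [FORCE]. ROWS is text: rows parted by semicolons, each of 7 numbers parted by spaces: the shift along the world's x, y, z in cm, then the turn, a rotation vector about the world's x, y, z in degrees, then the opening, from 0 (shut) to 1 (fully open). In form: dx dy dz wx wy wz gripper; .... A call has 1 to 8 rows; each row is the pose to reach, as a shift and turn from the pose commanded when the call began; what a row does not reach only later rows make up. A row lasts 1/12 s, in which the tool goes at most 41.7 mm and 7.16 degrees, less where a joint would pass 70% of its speed; a pose out of reach is approached as far as the arm can. A call with a gripper value outside its range is refused whole. The fingers move at their own pace and stop on an object; FORCE is the grip in N (left out, the last holds). Time passes only in rows, so rows that repeat a pose let the fingers close. It gives the time, the measured TCP pose, the force, the opening and the grip force at its end, in the units of the state.
- status.observe(): the state, without advancing time (a new reading comes with each control period).
- get_image(name): name is "side" or "top" or "wrist"; returns a dict with "color" (420x560x3 uint8, red, green, blue), "vertical_fov" (degrees; the focal length in pixels is half the picture's height over the tangent of half this angle, whatever the lens; pixels are square), "cx", "cy" (the principal point, pixels), "k1" (the pictures are not rectified: a ray, as slopes to the right and down, at radius r is drawn at 1 + k1 r^2 times it, then the intrinsics apply), "xyz" and "orientation" of the camera in the world. Camera axes: x right, y down, z forward; pixel columns grow to the right and rows downward; lengths in m; the calibration is good to about 2 mm. A picture is of the moment at which its call begins. There is no depth.
- env.close_job(): hands the job in; it is judged then, once.
The state is a dict: "time_s": time; "q": joint angles; "qvel": joint speeds; "joint_efforts": joint torques, N m; "position": TCP position; "tool_rot": TCP orientation; "ft_force": force on the tool from outside, world axes, zero at the start; "wrist_torque": the same for the moment, N m; "grip_width": finger opening in m; "gripper_force": force on a finger pad.
Only numpy, scipy, OpenCV 4.12 (cv2) and the standard library are available. Lean on these libraries where they do the work, as an engineer would, in place of code of your own. Each camera call takes 0.05 s, during which the arm holds its last target. There are 200 camera calls.

### The job

The wooden gift box should hold three soap bars, but an oil bottle stands in one of its seats and is too tall for the lid. Take the bottle out and stand it upright on the counter close beside the other two bottles, lay the loose soap bar flat and fully down in the seat that has become free, and shut the lid fully. Do not knock any bottle over or push the two standing bottles or the two bars already packed out of their places.

Things in the scene. Friction and masses are not known exactly. Their poses are not given: they have to be found in the camera images.
- gift_box: Wooden gift box with a hinged lid, fixed to the counter: 106 mm (its x) x 297 mm (its y) x 37 mm high, walls and floor 5 mm. Origin at the centre of its underside; x points away from the robot, to the hinge. On the inner floor a white insert 8 mm thick has three seats cut through it, each 86 mm along x and 59 mm along y, at 90 mm pitch along y. A bar not down in a seat is too high for the lid.
- seat_0 (a point): Centre of the floor of the left seat (box y = +90 mm), 5 mm above the counter; axes as the box. Each seat holds either a soap bar or the bottle at the start; which holds what varies.
- seat_1 (a point): Centre of the floor of the middle seat, 5 mm above the counter; axes as the box.
- seat_2 (a point): Centre of the floor of the right seat (box y = -90 mm), 5 mm above the counter; axes as the box.
- gift_lid (a joint): Lid angle in rad: 0 shut flat on the rim, 1.9 fully open; it starts open, about upright (1.55 to 1.75). The hinge is stiff: the lid stays where it is left and must be pushed down all the way. A small brass knob, 16 mm wide, stands 36 mm out of the middle of its outer face, 76 mm from the hinge.
- gift_lid_hinge (a point): Middle of the lid's hinge line, which runs along the box's y at the far rim (53 mm behind the box centre, 37 mm above the counter). The lid is a board 106 mm from hinge to front edge, 297 mm wide and 8 mm thick.
- lid_top_front (a point): Point in the middle of the lid's width on its outer (upper) face, 11 mm short of its front edge.
- soap_loose_c (a point): Centre of the loose soap bar lying flat on the counter in front of the box: 53 mm along its x, 78 mm along its y, 28 mm high, 90 g. To fit a seat its y must lie along the box's x.
- soap_packed_a_c (a point): Centre of a soap bar of the same size that already lies in a seat of the box.
- soap_packed_b_c (a point): Centre of the other soap bar of the same size that already lies in a seat of the box.
- oil_boxed_c (a point): Centre (51 mm above its foot, 51 mm below its top) of the round glass oil bottle that stands upright in a seat of the box: body 33 mm across up to 62 mm above its foot, a cap 24 mm across from 62 to 77 mm, above it a dropper bulb 13 mm across; 102 mm high, 70 g.
- oil_1_c (a point): Centre, half-way up, of one of two like bottles that stand on the counter to the left behind the box, 75 mm apart along world y; this is the right-hand one. The counter directly in front of this one (towards the robot) is free for at least 110 mm; a ribbon spool may lie in front of the other.
- oil_2_c (a point): Centre, half-way up, of the second of these two bottles, to the left of the first.
Things that resemble listed ones, but are neither listed nor needed, are in the scene too. Leave any yellow look-alike of the part that bears oil_1_c alone.

How it is judged (in metres and radians):
At the end, for the whole second after the job is handed in: All three bars lie flat in the box, each within 9 mm of a seat's centre and down on its floor (centre under 22.5 mm above the counter); lid below 0.035 rad; the bottle from the box stands upright on the counter, at rest, within 160 mm (centre to centre) of one of the other two ((horizontal distance between soap_packed_a_c and seat_0 below 0.009 m or horizontal distance between soap_packed_a_c and seat_1 below 0.009 m or horizontal distance between soap_packed_a_c and seat_2 below 0.009 m) and z of each of soap_packed_a_c, soap_packed_b_c, soap_loose_c in the frame of gift_box below 0.0225 m and angle between the z axis of each of soap_packed_a_c, soap_packed_b_c, soap_loose_c and the z axis of gift_box, either way round below 0.08 rad and (horizontal distance between soap_packed_b_c and seat_0 below 0.009 m or horizontal distance between soap_packed_b_c and seat_1 below 0.009 m or horizontal distance between soap_packed_b_c and seat_2 below 0.009 m) and (horizontal distance between soap_loose_c and seat_0 below 0.009 m or horizontal distance between soap_loose_c and seat_1 below 0.009 m or horizontal distance between soap_loose_c and seat_2 below 0.009 m) and value of joint gift_lid below 0.035 rad and angle between oil_boxed_c's own z axis and vertical below 0.1 rad and height (world z) of oil_boxed_c between 0.043 and 0.059 m and (horizontal distance between oil_boxed_c and oil_1_c below 0.16 m or horizontal distance between oil_boxed_c and oil_2_c below 0.16 m) and linear speed of oil_boxed below 0.02 m/s); the robot touches nothing.
It fails at once if a bottle is knocked over (angle between any of oil_boxed_c, oil_1_c, oil_2_c's own z axis and vertical above 0.9 rad).
It fails at once if one of the two standing bottles is pushed more than 40 mm from its place (distance of any of oil_1_c, oil_2_c from where it was at the start of the episode above 0.04 m).
It fails at once if a bar that was already packed is pushed more than 40 mm from its place (distance of any of soap_packed_a_c, soap_packed_b_c from where it was at the start of the episode above 0.04 m).
It also fails if it takes over 69 s, if anything falls off the work surface, if the arm or the gripper's body presses on something with over 40 N, if the wrist force passes 120 N, or if a joint passes its speed limit or range.

## Working session

There is one attempt and no reset: what is moved stays moved. The work goes in short steps, Python scripts to look and compute and a shell command to move; the robot and the scene stay as the last step left them, time stands still between calls to the robot, and variables do not carry over. Pictures are saved under pics/ and viewed, at most 10 in all, crops included, and the job is handed in when it is done.

```bash
ls; mkdir -p pics
cat > h.py <<'E'
import numpy as np, cv2, pickle
from rig import status, get_image, env
def snap(n,f):
    d=get_image(n); cv2.imwrite(f'pics/{f}.png',d['color'][:,:,::-1]); pickle.dump(d,open(f'pics/{f}.pkl','wb')); return d
def load(f): return pickle.load(open(f'pics/{f}.pkl','rb'))
def ray(d,u,v):
    h=d['color'].shape[0]; f=h/2/np.tan(np.radians(d['vertical_fov'])/2)
    K=np.array([[f,0,d['cx']],[0,f,d['cy']],[0,0,1.]])
    p=cv2.undistortPoints(np.array([[[u,v]]],float),K,np.array([d['k1'],0,0,0.]))[0,0]
    return np.array(d['xyz']),np.array(d['orientation'])@np.r_[p,1]
def onz(d,u,v,z):
    o,r=ray(d,u,v); return o+r*(z-o[2])/r[2]
def proj(d,P):
    h=d['color'].shape[0]; f=h/2/np.tan(np.radians(d['vertical_fov'])/2)
    c=np.array(d['orientation']).T@(np.array(P)-np.array(d['xyz'])); p=c[:2]/c[2]; p=p*(1+d['k1']*(p@p))
    return p*f+[d['cx'],d['cy']]
E
python3 - <<'E'
from h import *
for n in ['top','side']:
    d=snap(n,n+'0'); print(n,d['xyz'],np.round(d['orientation'],3).tolist(),d['vertical_fov'],d['k1'],d['cx'],d['cy'])
print(status.observe()); print(env.tcp_to_grasp)
a=[cv2.imread(f'pics/{n}0.png') for n in ('top','side')]
E
```

```text
pics
top [0.44753104 0.04324818 0.89686192] [[0.027, -0.983, 0.183], [-0.999, -0.034, -0.037], [0.043, -0.181, -0.982]] 52.7434077266478 -0.0424284818903814 282.7380813470592 210.47154278850107
side [0.2262807  0.59364409 0.68687246] [[-0.818, -0.391, 0.423], [-0.575, 0.526, -0.626], [0.022, -0.755, -0.655]] 53.89972134966164 -0.10888197426893206 281.18824380475013 212.16415553513173
{'time_s': 0.1, 'q': array([-8.48179198e+01,  2.18357189e+01,  7.43764772e+01,  3.31618038e-04,
        8.38568957e+01, -1.23342889e+01]), 'qvel': array([-0.05346023, -0.15060113, -0.13493445, -0.06426876,  0.02581924,
       -0.0497389 ]), 'joint_efforts': array([ 4.81754862e-03, -4.49217439e+01, -2.31660032e+01, -9.48125580e-05,
        3.63297768e-03,  6.48397762e-07]), 'position': array([ 0.16552874, -0.52424838,  0.23080989]), 'tool_rot': array([[ 9.53631202e-01,  3.00977606e-01, -1.03185153e-04],
       [ 3.00977508e-01, -9.53630482e-01,  1.20146887e-03],
       [ 2.63214718e-04, -1.17681462e-03, -9.99999273e-01]]), 'ft_force': array([ 0.43052135,  0.67317102, -0.40366486]), 'wrist_torque': array([-0.03382329, -0.09250492, -0.02354502]), 'gripper_force': 0.0, 'grip_width': 0.08519377837858828}
0.0187
```

View pics/top0.png

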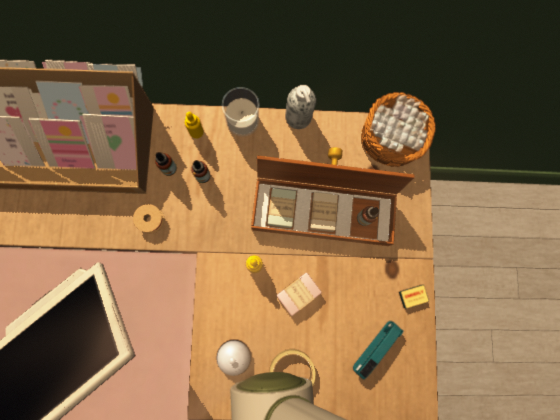

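View pics/side0.png

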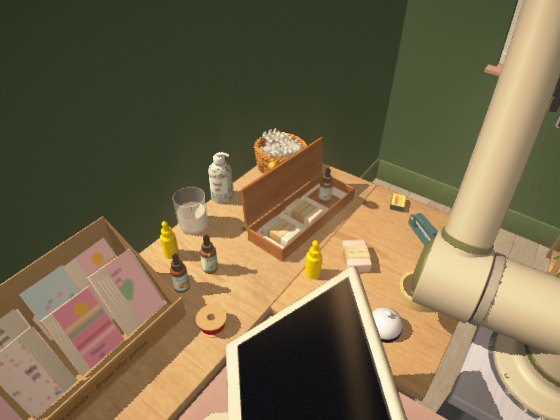

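The top view shows the boxed bottle in the right seat (~370,212), bars in the left and middle seats, and the loose bar at (300,294). The standing bottles are at (200,170) and (165,163). Yellow look-alikes are at (194,125) and (254,264), and the spool is at (148,218).

Run:
```python
import cv2
a=cv2.imread('pics/top0.png')[140:320,240:420]
cv2.imwrite('pics/c0.png',cv2.resize(a,None,fx=3.3,fy=3.3,interpolation=cv2.INTER_CUBIC))
```

```text
(no output)
```

View pics/c0.png

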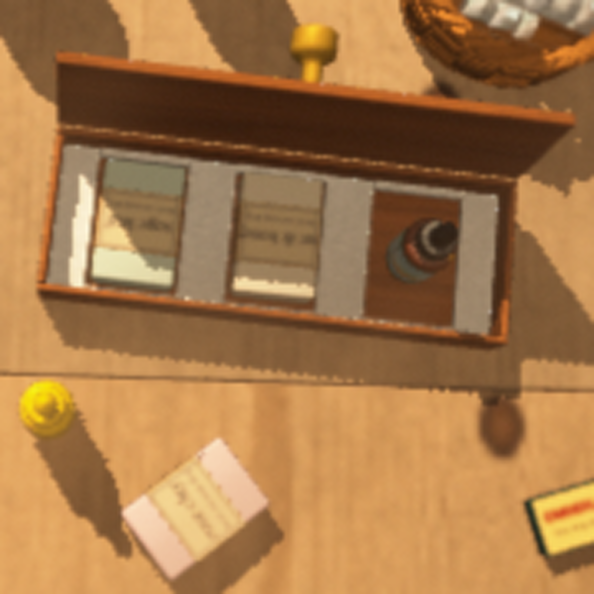

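Run:
```python
from h import *
np.set_printoptions(precision=4,suppress=True)
d=load('top0'); s=load('side0')
c=lambda x,y:(240+(x+.5)/3.3-.5,140+(y+.5)/3.3-.5)
L=onz(d,*c(38,292),.037);R=onz(d,*c(507,343),.037)
bl=onz(d,*c(62,132),.037);br=onz(d,*c(518,180),.037)
print('box',L,R,bl,br,np.linalg.norm(R-L)); y=(L-R)/np.linalg.norm(L-R); x=np.array([y[1],-y[0],0])
print('yaw',np.degrees(np.arctan2(-y[0],y[1])))
ctr=(L+R)/2+x*.053; print('ctr',ctr)
for i in(90,0,-90): print('seat',ctr+y*i/1000)
h=[onz(d,*c(*p),.013) for p in((372,188),(462,198),(455,326),(365,317))]
print('seat2 hole',np.mean(h,0), h)
print('bottle bulb',onz(d,*c(443,238),.102),'cap ring',onz(d,*c(430,242),.077))
print('side bulb',onz(s,327,169,.102))
p=np.array([onz(d,*c(*p),.028) for p in((220,438),(268,501),(173,578),(123,513))])
print('soap',p.mean(0),p,[np.linalg.norm(p[i]-p[i-1]) for i in range(4)])
v=(p[1]-p[2]+p[0]-p[3]); print('long axis deg from x',np.degrees(np.arctan2(v[1],v[0])))
for n,a,b in(('o1',(196,162),(206,236)),('o2',(160,155),(178,255)),('yel',(254,263),(316,242)),('yel2',(191,117),(165,222))): print(n,onz(d,*a,.1),onz(s,*b,.102))
```

```text
box [0.5684 0.0742 0.037 ] [ 0.5458 -0.2198  0.037 ] [0.6711 0.0632 0.037 ] [ 0.6507 -0.2291  0.037 ] 0.2948590573394099
yaw -4.402756533367344
ctr [ 0.6099 -0.0769  0.037 ]
seat [0.6169 0.0129 0.037 ]
seat [ 0.6099 -0.0769  0.037 ]
seat [ 0.603  -0.1666  0.037 ]
seat2 hole [ 0.6028 -0.1667  0.013 ] [array([ 0.6474, -0.1396,  0.013 ]), array([ 0.6429, -0.1991,  0.013 ]), array([ 0.5585, -0.1933,  0.013 ]), array([ 0.5625, -0.1348,  0.013 ])]
bottle bulb [ 0.5989 -0.1631  0.102 ] cap ring [ 0.6009 -0.1616  0.077 ]
side bulb [ 0.607  -0.1667  0.102 ]
soap [ 0.4399 -0.0274  0.028 ] [[ 0.4824 -0.0413  0.028 ]
 [ 0.4448 -0.0716  0.028 ]
 [ 0.3972 -0.0142  0.028 ]
 [ 0.4352  0.0173  0.028 ]] [np.float64(0.07522651636609125), np.float64(0.048268515421248714), np.float64(0.07456123085882199), np.float64(0.04938824850045868)]
long axis deg from x -50.77369388379897
o1 [0.6855 0.1842 0.1   ] [0.6841 0.1854 0.102 ]
o2 [0.6971 0.2549 0.1   ] [0.6916 0.2565 0.102 ]
yel [0.494 0.064 0.1  ] [0.4956 0.0674 0.102 ]
yel2 [0.7779 0.2003 0.1   ] [0.7824 0.206  0.102 ]
```

```bash
R="24 19.7 0 0 0 -22 0.75"; python3 -m handwheel "24 19.7 0 0 0 -22 0.75;24 19.7 0 0 0 -22 0.75;24 19.7 0 0 0 -22 0.75;24 19.7 0 0 0 -22 0.75;24 19.7 0 0 0 -22 0.75;24 19.7 0 0 0 -22 0.75;24 19.7 0 0 0 -22 0.75;24 19.7 0 0 0 -22 0.75" 40; python3 -m handwheel "18 15.5 0 0 0 0 0.75;18 15.5 0 0 0 0 0.75;18 15.5 0 0 0 0 0.75;18 15.5 0 0 0 0 0.75;18 15.5 0 0 0 0 0.75;18 15.5 0 0 0 0 0.75;18 15.5 0 0 0 0 0.75;18 15.5 0 0 0 0 0.75"
python3 - <<'E'
from h import *
d=snap('wrist','w1'); print(d['xyz'],np.round(d['orientation'],3).tolist(),status.observe()['position'],status.observe()['q'])
print(proj(d,[.602,-.165,.107]),proj(d,[.602,-.165,.005]))
E
```

```text
time_s: 0.77
position: [0.4077, -0.3247, 0.2311]
tool_rot: [[0.997, -0.076, 0.0], [-0.076, -0.997, 0.001], [0.0, -0.001, -1.0]]
ft_force: [-0.1, -1.2, -0.5]
grip_width: 0.064
gripper_force: 0.0
time_s: 1.43
position: [0.5861, -0.1713, 0.2305]
tool_rot: [[0.997, -0.076, -0.001], [-0.076, -0.997, 0.0], [-0.001, -0.0, -1.0]]
ft_force: [-0.4, 0.2, 0.8]
grip_width: 0.0642
gripper_force: 0.0
[ 0.66901526 -0.17724443  0.37356285] [[-0.074, -0.944, -0.321], [-0.997, 0.071, 0.024], [0.0, 0.322, -0.947]] [ 0.58542266 -0.17226814  0.23072176] [-2.74912628e+01  2.80323293e+01  6.40977094e+01 -1.71264143e-02
  8.79392385e+01  6.69395246e+01]
[270.09147215 181.13356116] [272.10657776 161.11542591]
```

View pics/w1.png

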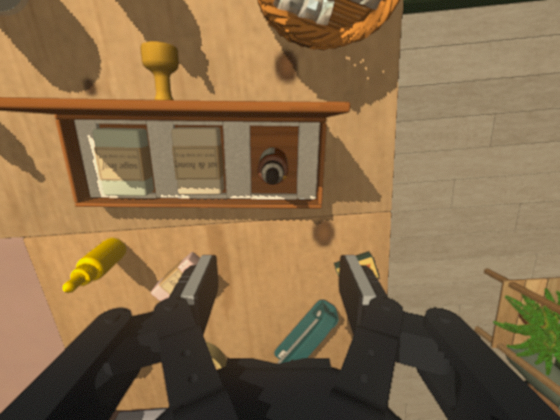

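The wrist view has the bulb top at (272,176), close to the predicted position. The box and bars are where I measured them.

Run:
```python
from h import *
d=load('w1'); print(onz(d,272,176,.107))
# lid top edge
print(onz(d,160,104,.143),onz(d,345,105,.143))
print('seat2',np.mean([onz(d,*p,.013) for p in((251,125),(299,126),(298,194),(249,193))],0))
```

```text
[ 0.60674095 -0.16716907  0.107     ]
[ 0.67534932 -0.09052944  0.143     ] [ 0.66462761 -0.22677111  0.143     ]
seat2 [ 0.60363691 -0.16791452  0.013     ]
```

```bash
python3 -m handwheel "1.9 0.5 0 0 0 0 0.75;1.9 0.5 -4 0 0 0 0.75;1.9 0.5 -8 0 0 0 0.75;1.9 0.5 -12 0 0 0 0.75;1.9 0.5 -15 0 0 0 0.75;1.9 0.5 -17.5 0 0 0 0.75;1.9 0.5 -19.1 0 0 0 0.75;1.9 0.5 -19.1 0 0 0 0.75" 40; python3 -m handwheel "0 0 0 0 0 0 0.25;0 0 0 0 0 0 0.25;0 0 0 0 0 0 0.25;0 0 0 0 0 0 0.25;0 0 0 0 0 0 0.25;0 0 0 0 0 0 0.25" 40
```

```text
time_s: 2.15
position: [0.602, -0.168, 0.0369]
tool_rot: [[0.997, -0.08, -0.006], [-0.08, -0.997, 0.003], [-0.006, -0.002, -1.0]]
ft_force: [-0.6, 0.2, -0.1]
grip_width: 0.0639
gripper_force: 0.0
time_s: 2.65
position: [0.6053, -0.1681, 0.0421]
tool_rot: [[0.997, -0.078, 0.003], [-0.078, -0.997, -0.002], [0.003, 0.002, -1.0]]
ft_force: [-1.3, -1.6, 7.1]
grip_width: 0.0304
gripper_force: 39.7
```

```bash
python3 -m handwheel "0 0 2 0 0 0 0.25;0 0 5 0 0 0 0.25;0 0 8.5 0 0 0 0.25;0 0 12 0 0 0 0.25;0 0 15.5 0 0 0 0.25;0 2 17 0 0 0 0.25;0 5 17 0 0 0 0.25;0 8 17 0 0 0 0.25" 60; python3 -m handwheel "-0.2 4 0 0 0 0 0.25;-0.5 8 0 0 0 0 0.25;-0.8 12 0 0 0 0 0.25;-1.1 16 0 0 0 0 0.25;-1.3 20 0 0 0 0 0.25;-1.5 23 0 0 0 0 0.25;-1.5 25 0 0 0 0 0.25;-1.5 25 0 0 0 0 0.25"
python3 - <<'E'
from h import *
d=snap('top','t2');d=snap('side','s2'); print(status.observe()['position'])
a=np.hstack([cv2.resize(cv2.imread('pics/t2.png')[80:280,120:320],(400,400)),cv2.resize(cv2.imread('pics/s2.png')[150:350,120:320],(400,400))])
cv2.imwrite('pics/c2.png',a)
E
```

```text
time_s: 3.32
position: [0.6047, -0.0871, 0.2122]
tool_rot: [[0.997, -0.08, 0.003], [-0.08, -0.997, -0.001], [0.003, 0.001, -1.0]]
ft_force: [0.4, -0.2, -1.2]
grip_width: 0.0303
gripper_force: 59.3
time_s: 3.98
position: [0.5888, 0.1664, 0.2108]
tool_rot: [[0.997, -0.074, 0.001], [-0.074, -0.997, 0.001], [0.001, -0.001, -1.0]]
ft_force: [0.3, -0.3, -1.1]
grip_width: 0.0305
gripper_force: 59.4
[0.58936534 0.16288306 0.21061099]
```

View pics/c2.png

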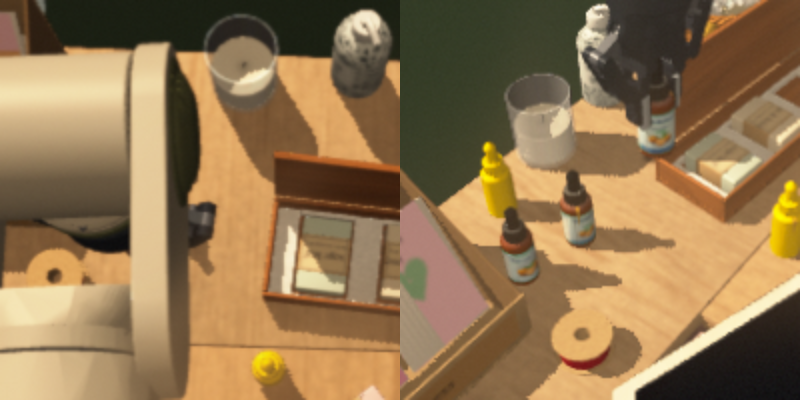

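The bottle hangs upright in the gripper, clear of the standing bottles and the spool. Next I lower it.

```bash
python3 -m handwheel "0 0 -4 0 0 0 0.25;0 0 -8 0 0 0 0.25;0 0 -12 0 0 0 0.25;0 0 -14.5 0 0 0 0.25;0 0 -16 0 0 0 0.25;0 0 -16.6 0 0 0 0.25;0 0 -16.9 0 0 0 0.25;0 0 -16.9 0 0 0 0.25"; python3 -m handwheel "0 0 -0.2 0 0 0 0.25;0 0 -0.3 0 0 0 0.25;0 0 -0.4 0 0 0 0.25;0 0 -0.4 0 0 0 0.25"
```

```text
time_s: 4.75
position: [0.5901, 0.1617, 0.0418]
tool_rot: [[0.997, -0.079, 0.001], [-0.079, -0.997, -0.0], [0.001, -0.0, -1.0]]
ft_force: [-0.2, 0.9, 0.6]
grip_width: 0.0303
gripper_force: 59.4
time_s: 5.08
position: [0.5897, 0.1626, 0.0377]
tool_rot: [[0.997, -0.078, 0.001], [-0.078, -0.997, 0.0], [0.001, -0.0, -1.0]]
ft_force: [0.3, -0.4, 0.1]
grip_width: 0.0301
gripper_force: 59.4
```

```bash
for i in 1 2; do python3 -m handwheel "0 0 -0.1 0 0 0 0.25;0 0 -0.1 0 0 0 0.25;0 0 -0.1 0 0 0 0.25" | grep -E "posi|ft"; done
```

```text
position: [0.59, 0.1626, 0.0373]
ft_force: [-0.3, -1.1, 5.8]
position: [0.5902, 0.1627, 0.0373]
ft_force: [-3.3, -1.2, 11.7]
```

```bash
python3 -m handwheel "0 0 0.1 0 0 0 0.3;0 0 0.1 0 0 0 0.4;0 0 0.1 0 0 0 0.55;0 0 0.1 0 0 0 0.7;0 0 0.1 0 0 0 0.7;0 0 2 0 0 0 0.7;0 0 5 0 0 0 0.7;0 0 9 0 0 0 0.7"; python3 -m handwheel "0 0 4 0 0 0 0.7;0 0 8 0 0 0 0.7;-4 0 10 0 0 7 0.8;-8 -2 10 0 0 14 1;-11 -6 10 0 0 21 1;-13 -10 10 0 0 28 1;-15 -14 10 0 0 35 1;-16 -18 10 0 0 42 1"
python3 - <<'E'
from h import *
d=snap('side','s3'); print(status.observe()['position'])
g=d['color'];cv2.imwrite('pics/c3.png',cv2.resize(g[150:350,120:400,::-1],None,fx=2.5,fy=2.5))
E
```

```text
time_s: 6.25
position: [0.5883, 0.1624, 0.1239]
tool_rot: [[0.997, -0.078, -0.006], [-0.078, -0.997, -0.0], [-0.006, 0.001, -1.0]]
ft_force: [1.6, -0.1, -0.2]
grip_width: 0.0599
gripper_force: 0.0
time_s: 6.92
position: [0.4398, 0.0143, 0.2256]
tool_rot: [[0.815, 0.579, 0.0], [0.579, -0.815, -0.0], [0.0, 0.0, -1.0]]
ft_force: [0.4, -0.7, 0.1]
grip_width: 0.0852
gripper_force: 0.0
[0.43917932 0.00978773 0.22552619]
```

View pics/c3.png

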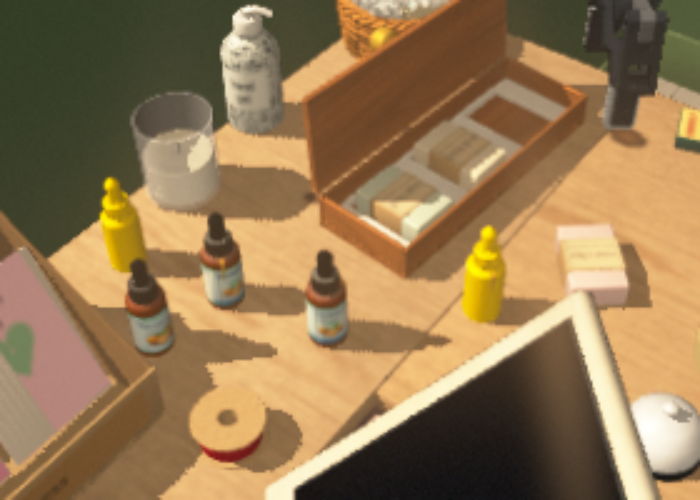

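```bash
python3 -m handwheel "1 -1 0 0 0 7 1;1 -1 -2 0 0 14 1;1 -1 -3 0 0 21 1;1 -1 -3 0 0 28 1;1 -1 -3 0 0 35 1;1 -1 -3 0 0 42 1;1 -1 -3 0 0 49 1;1 -1 -3 0 0 56 1" ; python3 -m handwheel "0 0 0 0 0 7 1;0 0 0 0 0 14 1;0 0 0 0 0 21 1;0 0 0 0 0 28 1;0 0 0 0 0 35 1;0 0 0 0 0 37.8 1;0 0 0 0 0 37.8 1"
python3 - <<'E'
from h import *
d=snap('wrist','w4'); print(status.observe()['position'])
g=d['color'].astype(int)
print(proj(d,[.44,-.0275,.028]))
E
```

```text
time_s: 7.63
position: [0.4516, 0.005, 0.1953]
tool_rot: [[-0.024, 1.0, -0.0], [1.0, 0.024, 0.0], [0.0, -0.0, -1.0]]
ft_force: [0.0, -0.3, -0.8]
grip_width: 0.0854
gripper_force: 0.0
time_s: 8.22
position: [0.4516, 0.005, 0.1953]
tool_rot: [[-0.628, 0.778, -0.0], [0.778, 0.628, 0.0], [0.0, -0.0, -1.0]]
ft_force: [-0.3, 0.4, 0.5]
grip_width: 0.0853
gripper_force: 0.0
[0.45163112 0.00505562 0.19532694]
[251.02647188 200.50976063]
```

View pics/w4.png

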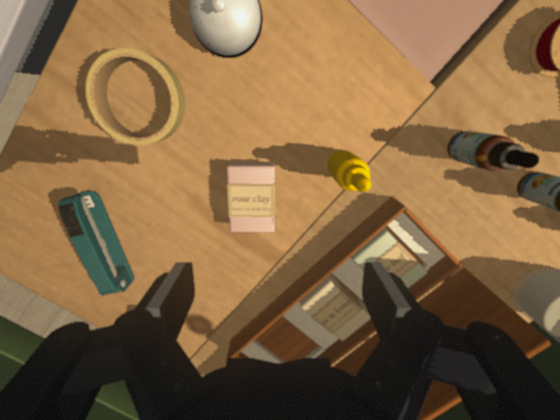

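The loose bar's centre is at about (251,199), against a predicted (251,200.5), and it lies square to the gripper. I go down on it.

```bash
python3 -m handwheel "-1.15 -3.2 0 0 0 0 1;-1.15 -3.2 -4 0 0 0 1;-1.15 -3.2 -8 0 0 0 1;-1.15 -3.2 -12 0 0 0 1;-1.15 -3.2 -15 0 0 0 1;-1.15 -3.2 -17.3 0 0 0 1;-1.15 -3.2 -18.6 0 0 0 1;-1.15 -3.2 -18.6 0 0 0 1" 40; python3 -m handwheel "0 0 0 0 0 0 0.5;0 0 0 0 0 0 0.5;0 0 0 0 0 0 0.5;0 0 0 0 0 0 0.5;0 0 0 0 0 0 0.5;0 0 0 0 0 0 0.5" 40
```

```text
time_s: 8.93
position: [0.439, -0.0267, 0.0072]
tool_rot: [[-0.625, 0.78, -0.005], [0.781, 0.625, 0.002], [0.004, -0.003, -1.0]]
ft_force: [-0.2, -0.4, -0.2]
grip_width: 0.0853
gripper_force: 0.0
time_s: 9.43
position: [0.4408, -0.0272, 0.0106]
tool_rot: [[-0.627, 0.779, 0.002], [0.779, 0.627, -0.001], [-0.002, 0.001, -1.0]]
ft_force: [-1.4, -0.0, 6.4]
grip_width: 0.0527
gripper_force: 42.5
```

```bash
python3 -m handwheel "0 0 2 0 0 0 0.5;0 0 5 0 0 0 0.5;2 -1 8 0 0 7 0.5;5 -4 10 0 0 14 0.5;8 -7 11 0 0 21 0.5;11 -10 11 0 0 28 0.5;14 -12 11 0 0 35 0.5;16.2 -14 11 0 0 42 0.5" 60; python3 -m handwheel "0 0 0 0 0 4.8 0.5;0 0 0 0 0 4.8 0.5;0 0 0 0 0 4.8 0.5;0 0 0 0 0 4.8 0.5"
python3 - <<'E'
from h import *
print(status.observe()['position'])
for n in('wrist','top','side'): snap(n,n+'5')
d=load('wrist5')
cs=[(x,y) for x in(.043,-.043) for y in(-.0295,.0295)]
a=np.radians(-4.4);c,s=np.cos(a),np.sin(a)
for x,y in cs: print(proj(d,[.6033+c*x-s*y,-.167+s*x+c*y,.013]))
cv2.imwrite('pics/c5.png',np.hstack([cv2.imread('pics/wrist5.png')[100:400,140:440],cv2.resize(cv2.imread('pics/top5.png')[130:280,240:420],None,fx=2,fy=2)]))
E
```

```text
time_s: 10.1
position: [0.6042, -0.1689, 0.1206]
tool_rot: [[-0.988, 0.155, 0.003], [0.155, 0.988, -0.001], [-0.003, -0.001, -1.0]]
ft_force: [-0.9, 0.7, -0.8]
grip_width: 0.0516
gripper_force: 67.4
time_s: 10.43
position: [0.6015, -0.1662, 0.1198]
tool_rot: [[-0.997, 0.079, -0.0], [0.079, 0.997, 0.0], [0.0, 0.0, -1.0]]
ft_force: [0.8, 0.0, -1.1]
grip_width: 0.0514
gripper_force: 67.3
[ 0.6015184  -0.16622883  0.11981675]
[245.73736912 247.23098658]
[308.3347986 247.2067177]
[242.11295315 155.97282082]
[311.61242066 155.9314176 ]
```

View pics/c5.png

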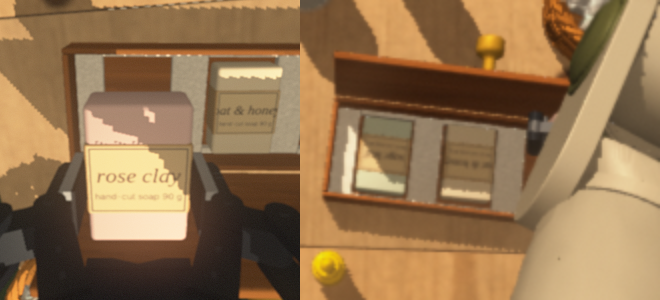

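Run:
```python
from h import *
d=load('wrist5'); a=np.radians(-4.4);c,s=np.cos(a),np.sin(a)
for x in(.039,-.039):
  for y in(-.0265,.0265):
    for z in(.109,.137): print(x,y,z,proj(d,[.6015+c*x-s*y,-.1662+s*x+c*y,z])-[140,100])
```

```text
0.039 -0.0265 0.109 [ 95.18745567 209.06409362]
0.039 -0.0265 0.137 [ 87.88354586 243.59597499]
0.039 0.0265 0.109 [179.86959597 209.04525902]
0.039 0.0265 0.137 [186.96798513 243.58192563]
-0.039 -0.0265 0.109 [88.51462263 88.93076987]
-0.039 -0.0265 0.137 [ 78.62210865 105.634128  ]
-0.039 0.0265 0.109 [186.20751314  88.87949517]
-0.039 0.0265 0.137 [195.79215204 105.57744913]
```

The wrist view shows the seat edges within about 1 px of the prediction, and the bar centred in the gripper and square to the seat. I lower it in.

```bash
python3 -m handwheel "0.15 -0.05 -2 0 0 0 0.5;0.15 -0.05 -5 0 0 0 0.5;0.15 -0.05 -7.5 0 0 0 0.5;0.15 -0.05 -8.7 0 0 0 0.5;0.15 -0.05 -9.2 0 0 0 0.5;0.15 -0.05 -9.4 0 0 0 0.5;0.15 -0.05 -9.4 0 0 0 0.5"; python3 -m handwheel "0 0 -0.2 0 0 0 0.5;0 0 -0.4 0 0 0 0.5;0 0 -0.6 0 0 0 0.5;0 0 -0.7 0 0 0 0.5;0 0 -0.7 0 0 0 0.5;0 0 -0.7 0 0 0 0.5"
```

```text
time_s: 11.17
position: [0.6039, -0.1675, 0.026]
tool_rot: [[-0.997, 0.077, 0.001], [0.077, 0.997, -0.0], [-0.001, -0.0, -1.0]]
ft_force: [-0.1, 0.2, -0.6]
grip_width: 0.0517
gripper_force: 67.3
time_s: 11.67
position: [0.6036, -0.1675, 0.0184]
tool_rot: [[-0.997, 0.076, 0.0], [0.076, 0.997, -0.0], [-0.0, -0.0, -1.0]]
ft_force: [-0.2, -0.2, -0.5]
grip_width: 0.0516
gripper_force: 67.3
```

```bash
for i in 1 2; do python3 -m handwheel "0 0 -0.15 0 0 0 0.5;0 0 -0.15 0 0 0 0.5;0 0 -0.15 0 0 0 0.5" | grep -E "posi|ft"; done
```

```text
position: [0.6036, -0.1675, 0.0168]
ft_force: [-0.8, 0.7, -1.3]
position: [0.6038, -0.1676, 0.0159]
ft_force: [-1.8, 0.3, 4.1]
```

```bash
python3 -m handwheel "0 0 0.1 0 0 0 0.72;0 0 0.1 0 0 0 0.72;0 0 0.1 0 0 0 0.72;0 0 0.2 0 0 0 0.72;0 0 2 0 0 0 0.72;0 0 5 0 0 0 0.72;0 0 9 0 0 0 0.72;0 0 13 0 0 0 0.72" |tail -3; python3 -m handwheel "0 3 4 0 0 0 0.5;0 7 6 0 0 0 0;0 11 6 0 0 0 0;0 14.7 6 0 0 0 0;0 14.7 6 0 0 0 0"
python3 - <<'E'
from h import *
print(status.observe()['position'])
d0=load('top0'); print('pump base',onz(d0,299,125,0),onz(d0,303,88,.13),'knob',onz(d0,335,152,.113))
for n in('top','wrist'): snap(n,n+'6')
d=load('wrist6')
cv2.imwrite('pics/c6.png',np.hstack([cv2.imread('pics/wrist6.png')[:400],cv2.imread('pics/top6.png')[100:500,220:460][:400] if 0 else cv2.copyMakeBorder(cv2.imread('pics/top6.png')[80:420,220:460],0,60,0,0,0)]))
E
```

```text
ft_force: [0.9, -1.6, 0.6]
grip_width: 0.0615
gripper_force: 0.0
time_s: 13.25
position: [0.6031, -0.0144, 0.2065]
tool_rot: [[-0.997, 0.071, 0.001], [0.071, 0.997, 0.002], [-0.001, 0.002, -1.0]]
ft_force: [0.3, -0.2, 0.0]
grip_width: 0.0011
gripper_force: 0.0
[ 0.60314941 -0.01438824  0.20646667]
pump base [ 0.81073768 -0.0220658   0.        ] [ 0.83532033 -0.01897341  0.13      ] knob [ 0.71250441 -0.08514055  0.113     ]
```

View pics/c6.png

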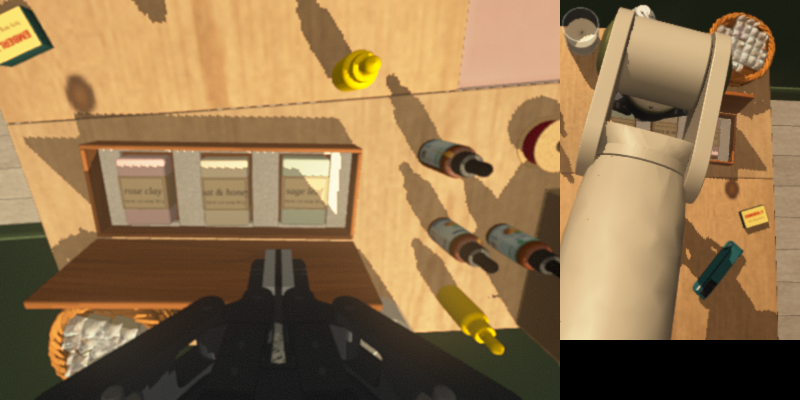

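All three bars are in their seats, with rose clay level in the freed one. The lid still stands upright behind the box. I move the shut fingers behind the lid, to the left of the knob.

```bash
python3 -m handwheel "4 0 0 0 0 0 0;8 0 0 0 0 0 0;11 0 0 0 0 0 0;11.7 0 0 0 0 0 0;11.7 0 -3 0 0 0 0;11.7 0 -6 0 0 0 0;11.7 0 -8.2 0 0 0 0;11.7 0 -8.2 0 0 0 0"; python3 -m handwheel "-0.8 0 0 0 0 0 0;-1.6 0 0 0 0 0 0;-2.4 0 0 0 0 0 0;-2.4 0 0 0 0 0 0;-2.4 0 0 0 0 0 0"
python3 - <<'E'
import numpy as np
for t in range(95,-1,-10):
    a=np.radians(max(t,0)); r=85; k=8+11*np.sin(a)
    print(t, .666-r*np.cos(a)/1000+k*np.sin(a)/1000, .037+r*np.sin(a)/1000+k*np.cos(a)/1000)
E
```

```text
time_s: 14.02
position: [0.7185, -0.0221, 0.1172]
tool_rot: [[-0.997, 0.078, -0.01], [0.078, 0.997, 0.002], [0.01, 0.001, -1.0]]
ft_force: [-0.4, 1.2, -2.0]
grip_width: 0.0001
gripper_force: 0.0
time_s: 14.43
position: [0.6971, -0.0216, 0.1248]
tool_rot: [[-0.997, 0.077, 0.002], [0.077, 0.997, -0.001], [-0.002, -0.0, -1.0]]
ft_force: [0.6, 0.6, 0.1]
grip_width: 0.0002
gripper_force: 0.0
95 0.6922942383598522 0.12002423841864898
85 0.6774777620927502 0.12332886025694775
75 0.6619909274974127 0.12392424759539099
65 0.6463632419016098 0.12163035242919522
55 0.6311803300527642 0.11638484466969515
45 0.6170527778486359 0.1082609306503489
35 0.604579576937953 0.09747552285847334
25 0.5943094523425344 0.08438625898140703
15 0.5867037174054349 0.06947702544402681
5 0.5821042539626158 0.053332860695453024
```

```bash
python3 -m handwheel "-0.8 0 0 0 0 0 0;-1.5 -0 -0.1 0 0 0 0;-2.2 0 -0.2 0 0 0 0;-3 0 -0.2 0 0 0 0;-3.8 0 -0.3 0 0 0 0;-4.6 0 -0.4 0 0 0 0;-5.4 0 -0.6 0 0 0 0;-5.4 0 -0.6 0 0 0 0"
```

```text
time_s: 15.1
position: [0.6425, -0.0209, 0.1178]
tool_rot: [[-0.997, 0.077, 0.0], [0.077, 0.997, -0.0], [-0.0, -0.0, -1.0]]
ft_force: [0.3, -0.7, 0.2]
grip_width: 0.0001
gripper_force: 0.0
```

```bash
python3 -m handwheel "-0.8 0 -0.2 0 0 0 0;-1.5 0 -0.6 0 0 0 0;-2.2 0 -1 0 0 0 0;-2.9 0 -1.5 0 0 0 0;-3.5 0 -2 0 0 0 0;-4 0 -2.5 0 0 0 0" | grep -E "posi|ft"; python3 -m handwheel "-0.4 0 -0.7 0 0 0 0;-0.8 0 -1.4 0 0 0 0;-1.1 0 -2.1 0 0 0 0;-1.3 0 -2.8 0 0 0 0;-1.5 0 -3.4 0 0 0 0"| grep -E "posi|ft"
```

```text
position: [0.6031, -0.0208, 0.0925]
ft_force: [0.4, 0.4, 0.2]
position: [0.5873, -0.0205, 0.0575]
ft_force: [0.7, 0.8, 0.4]
```

Run:
```python
from h import *
s0=load('side0'); d=snap('side','s7')
a=np.radians(-4.4);c,s=np.cos(a),np.sin(a)
def P(x,y,z): return [.6105+c*x-s*y,-.077+s*x+c*y,z]
for y in(.13,.09,.045,-.045): 
  for z in (.013,.12):
    x=0 if z<.1 else .055
    u,v=proj(d,P(x,y,z)).astype(int); print(y,z,(u,v),s0['color'][v-1:v+2,u-1:u+2].mean((0,1)).round(),d['color'][v-1:v+2,u-1:u+2].mean((0,1)).round())
```

```text
0.13 0.013 (np.int64(269), np.int64(242)) [206. 130.  70.] [191. 116.  59.]
0.13 0.12 (np.int64(251), np.int64(196)) [115.  73.  42.] [129.  98.  65.]
0.09 0.013 (np.int64(281), np.int64(233)) [247. 223. 158.] [206. 122.  60.]
0.09 0.12 (np.int64(263), np.int64(188)) [113.  73.  41.] [223. 173. 114.]
0.045 0.013 (np.int64(292), np.int64(223)) [162. 140. 110.] [201. 119.  57.]
0.045 0.12 (np.int64(276), np.int64(179)) [111.  71.  41.] [174. 129.  82.]
-0.045 0.013 (np.int64(314), np.int64(205)) [159. 136. 105.] [152. 100.  44.]
-0.045 0.12 (np.int64(299), np.int64(162)) [109.  69.  39.] [66. 57. 49.]
```

The lid has followed the fingers and now covers the box. I press it the rest of the way down.

```bash
python3 -m handwheel "-0.2 0 -0.4 0 0 0 0;-0.2 0 -0.8 0 0 0 0;-0.2 0 -1.1 0 0 0 0;-0.2 0 -1.3 0 0 0 0;-0.2 0 -1.3 0 0 0 0" | grep -E "posi|ft"; python3 -m handwheel "0 0 -0.15 0 0 0 0;0 0 -0.15 0 0 0 0;0 0 -0.15 0 0 0 0"| grep -E "posi|ft"
```

```text
position: [0.5857, -0.0205, 0.0456]
ft_force: [-0.1, -0.7, -0.1]
position: [0.5858, -0.0205, 0.0454]
ft_force: [-5.0, 1.2, 14.4]
```

```bash
python3 -m handwheel "0 0 -0.15 0 0 0 0;0 0 -0.15 0 0 0 0;0 0 -0.15 0 0 0 0"| grep -E "posi|ft"; python3 -m handwheel "0 0 1 0 0 0 0;0 0 4 0 0 0 0;0 0 8 0 0 0 0;0 0 12 0 0 0 0;-4 0 15 0 0 0 0;-8 -3 15 0 0 0 0;-12 -7 15 0 0 0 0;-16 -11 15 0 0 0 0"| grep -E "posi|ft"
python3 -m handwheel "0 -4 0 0 0 0 0;0 -8 0 0 0 0 0;0 -12 0 0 0 0 0;0 -16 0 0 0 0 0;0 -20 0 0 0 0 0;0 -20 0 0 0 0 0;0 -20 0 0 0 0 0"| grep -E "posi|ft"
python3 - <<'E'
from h import *
a=snap('top','t8');b=snap('side','s8')
cv2.imwrite('pics/c8.png',cv2.resize(np.hstack([a['color'][80:330,110:430],b['color'][120:370,120:400]])[:,:,::-1],(800,333)))
E
```

```text
position: [0.5858, -0.0205, 0.0453]
ft_force: [-9.8, 1.4, 26.1]
position: [0.4555, -0.1003, 0.1928]
ft_force: [0.8, -0.9, 0.4]
position: [0.4565, -0.302, 0.1916]
ft_force: [-0.4, -0.4, 0.5]
```

View pics/c8.png

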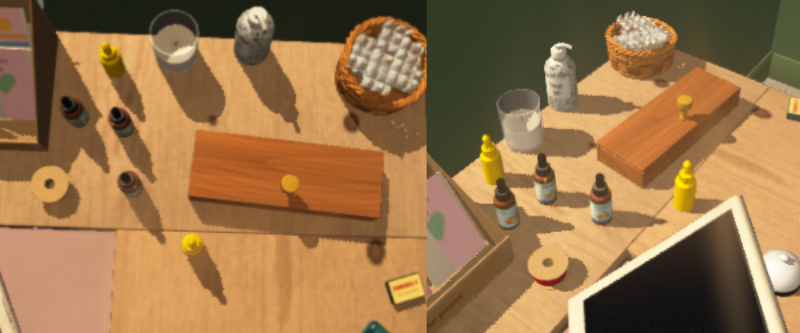

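The lid is flat and shut with its knob upright, the bottle stands beside the other two, and the arm is clear.

```bash
python3 -c "
from rig import env
print(env.close_job())"
```

```text
the job is handed in; nothing more can be done
None
```

I handed the job in after about 18 s of robot time: the bottle stands upright about 97 mm from its nearest neighbour, all three bars are in their seats and the lid is fully shut; the judge's result was not shown.

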